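# Swing the ruling straightedge to its stop and wedge it tight

## Task

On the ruling board, push the free end of the pivoted aluminium straightedge round with your fingers until it is pressed against the rubber buffer of the stop, and press it there for a moment. Then push the wooden wedge in by its post until it jams tight and keeps the straightedge squeezed against the buffer by itself; firm but gentle all the way, never squashing the buffer to its limit. Leave the other things on the board where they are.

Things in the scene. Friction and masses are not known exactly. Their poses are not given: they have to be found in the camera images.
- board: Fixed plywood ruling board, 280 x 620 mm, 18 mm thick, flat on the table. Origin on its underside, z up; it spans x -180..+100, y -290..+330 mm from there. Its +x points roughly away from the robot; 'board x, y' elsewhere means this frame. An eraser, a sharpener and a tin on it are no part of the job.
- bar: Straightedge: loose aluminium bar 36 mm wide, 12 thick, 0.36 kg +-25 %, flat on the board, its 12 mm hole over the pin. Origin: hole centre, underside; +y runs along it to the rounded free end 332 mm away; edges 18 mm to either side. Starts swung 0.2 to 0.45 rad towards the robot (board -x); sliding takes 1 to 3 N. At the stop its y is along board y within 0.015 rad.
- bar_end (a point): Centre of the bar's rounded free end (18 mm radius), 314 mm from the hole, half-way up the bar (24 mm above the table).
- buffer (a joint): Squash (m, noise 1 mm) of the stop's black rubber buffer, 6 N per mm, limit 6 mm; pressed well at 0.5 to 3 mm. The stop, a dark steel block 50 mm wide, 28 high, stands on the board beyond the bar (+x) at board y = 50 mm. The buffer (30 mm wide, 18 high) faces the bar at board x = 18 +-3 mm: it differs from job to job and must be felt for. Released, the bar springs back by the squash only.
- wedge (a joint): How far (m) the wooden wedge is pushed in along board -y: starts at 0, limit 0.09. Its nose tapers 1 in 4 in plan and slips along the near (-x) side of the bar's rounded end, squeezing the bar to the buffer. It meets a bar resting on the buffer at 0.03 to 0.07; a bar over 3 mm short of the stop blocks it. It drags with 2 N; pushed with 8 to 15 N it jams well and holds by friction.
- wedge_post (a point): Centre of the upright wooden post on the wedge's tail, 28 (board x) x 24 (board y) mm, from 35 to 78 mm above the table (this point 63 mm above the table); push its board +y face towards board -y. There is free room beyond it.
- eraser: White eraser 22 x 55 x 14 mm on the board's far side, leave alone. Origin on its underside.
- sharpener: Steel pencil sharpener, 30 x 30 x 20 mm, on the board near the pin, leave alone. Origin on its underside.
- tin: Round flat tin, 56 mm wide, 20 mm high, on the board's near left corner, leave alone. Origin on its underside.
- pin (a point): Fixed steel pivot pin in the board, at board (0, -220) mm; 10 mm thick with a 24 mm head that keeps the bar on, head top 39 mm above the table. The point is on its axis at the board's top.
- wedge_guide (a point): Centre (on the board's top) of the fixed steel guide through which the wedge slides: 61 (board x) x 45 (board y) mm, 29 mm high above the board, at board (-23, 157) mm.
- wedge_tip (a point): Tip of the wedge's nose, half-way up (27 mm above the table); at the start at board y = 118 mm, just beyond the bar's end. The nose is 16 mm high and 14 mm wide at the tip.

How it is judged:
By the outcome, as a careful person would: the job done as asked, in the order asked, and still so for the second after the job is handed in, with the robot touching nothing.
It also fails if it takes over 64 s, if anything falls off the work surface, if the arm or the gripper's body presses on something with over 40 N, if the wrist force passes 120 N, or if a joint passes its speed limit or range.

## Robot

A 7-joint arm with a two-finger parallel gripper is mounted at the origin on the work surface. World frame = base frame: x ahead of the robot, y to its left, z up, the work surface at z = 0. Lengths are in mm, angles in rad, forces in N, time in s.
With the tool pointing down it reaches from about 400 to 875 mm from the base axis. Payload 19.3 kg.
Tool frame: the origin (TCP) lies at the very end of the fingers, on their centre line; the grasp point (between the pads) lies 19 mm behind it (grip_point_offset is the z of the grasp point in the tool frame, in mm); z points along the fingers, y is the line along which they close (so a half turn about z gives the same grasp; the last joint's range is limited). The gripper opens to 85 mm and grips with 20 to 120 N. Pads are 22 mm wide; open, the fingers measure 114 mm over their backs; the gripper's body (76 mm by 85 mm) begins 54 mm behind the grasp point. The pads swing forward as they close: fully open they stand 13 mm farther back than shut.
Start: joints at [1.156, 0.521, -0.036, 1.599, 0.021, 1.021, -0.113], TCP at [211.227, -588.216, 231.291] pointing down, gripper open.
Joint ranges: [-2.91, 2.91], [-0.3, 2.13], [-1.5, 1.42], [0.17, 2.43], [-1.26, 4.41], [0.16, 1.93], [-2.52, 2.52]. Speed limits (rad/s): [1.89, 1.89, 2.39, 2.39, 3.01, 3.01, 3.01].

## Interface

Orientations are given as a 3x3 rotation matrix whose columns are the frame's x, y, z axes.
In Python, from workcell import movep, movel, goto_joints, open_gripper, clamp, wait, inverse_kinematics, read_state, camera, PlanningError, finish_job, grip_point_offset gives the robot as it stands. Calls block until the motion is done:
- movep(position, orientation): joint-space move of the TCP to a pose.
- movel(position, frame=None, max_speed=150, guard=None): straight line of the TCP; frame=None keeps the orientation; max_speed is the mean speed in mm/s. With guard (N) it stops when the force on the tool has changed by that much, and returns True; else False.
- goto_joints(angles): joint-space move.
- open_gripper() and clamp(): open the fingers fully, or close them until they stop; the grip force is fixed at half the most.
- wait(seconds).
- inverse_kinematics(position, orientation): joint angles nearest the present ones, or None.
- read_state(): the state.
- camera(name): name is "scene" or "top"; returns a dict with "image" (384x512x3 uint8, blue, green, red), "range_z" (384x512 float32, mm along the optical axis (not along the pixel's ray), 0 where there is no reading), "fx", "fy", "cx", "cy" (pixels), "cam_to_world" (4x4, takes a point from camera to world coordinates). Camera axes: x right, y up, looking along -z (the intrinsics and any distortion apply to the point x, -y, -z); pixel columns grow to the right and rows downward; lengths in mm; the calibration is good to about 2 mm. A picture is of the moment at which its call begins.
A pose or a line that the arm cannot do raises PlanningError and nothing moves.
- finish_job(): hands the job in; it is judged then, once.
The state is a dict: "time": time; "qpos": joint angles; "qvel": joint speeds; "joint_efforts": joint torques, N m; "eef_pos": TCP position; "tool_rot": TCP orientation; "ft_force": force on the tool from outside, world axes, zero at the start; "torque": the same for the moment, N m; "finger_gap": finger opening in mm; "gripper_force": force on a finger pad.
Only numpy, scipy, OpenCV 4.12 (cv2) and the standard library are available. Lean on these libraries where they do the work, as an engineer would, in place of code of your own. Each camera call takes 0.05 s, during which the arm holds its last target. There are 200 camera calls.

## Working session

There is one attempt and no reset: what is moved stays moved. The work goes in short steps, each a Python script; the robot and the scene stay as the last script left them, time stands still between calls to the robot, and variables do not carry over. Pictures are saved under pics/ and viewed, at most 10 in all, crops included, and the job is handed in when it is done.

```bash
mkdir -p pics; ls; python3 - <<'E'
from workcell import *
import cv2,numpy as np
for n in("top","scene"):
    c=camera(n); cv2.imwrite(f"pics/{n}0.png",cv2.resize(c["image"],(800,600)))
    np.savez(f"{n}0.npz",**{k:np.array(v) for k,v in c.items()})
    print(n,c["cam_to_world"],c["fx"],c["cx"],c["cy"],[k for k in c])
s=read_state();print(s,grip_point_offset)
E
```

```text
pics
top [[-4.28191336e-03  9.88926160e-01 -1.48346602e-01  4.03472099e+02]
 [-9.99983896e-01 -4.78705835e-03 -3.04828574e-03 -3.47281827e+01]
 [-3.72467336e-03  1.48331161e-01  9.88930732e-01  1.07415299e+03]
 [ 0.00000000e+00  0.00000000e+00  0.00000000e+00  1.00000000e+00]] 436.8733787829186 251.19502141213496 180.5710142654001 ['image', 'range_z', 'fx', 'fy', 'cx', 'cy', 'cam_to_world']
scene [[ 6.45246016e-01 -5.93808955e-01  4.80675050e-01  8.96277047e+02]
 [ 7.63953242e-01  4.96778769e-01 -4.11808569e-01 -3.26972967e+02]
 [ 5.74645620e-03  6.32931102e-01  7.74186798e-01  6.28070765e+02]
 [ 0.00000000e+00  0.00000000e+00  0.00000000e+00  1.00000000e+00]] 352.00656193595404 256.42719605798356 186.26723436747713 ['image', 'range_z', 'fx', 'fy', 'cx', 'cy', 'cam_to_world']
{'time': 0.1, 'qpos': array([ 1.15579779,  0.52195367, -0.03631902,  1.59993761,  0.02122511,
        1.02110661, -0.11281108]), 'qvel': array([ 1.18563584e-04, -2.01605135e-03, -2.77884741e-03, -2.04217341e-03,
        1.87947258e-03, -2.44457988e-04,  4.13241452e-05]), 'joint_efforts': array([ 3.39216385e-03, -9.28492427e+01,  1.98384002e+00, -3.70535338e+01,
        1.82314828e-02,  5.24126168e-03,  1.97861264e-04]), 'eef_pos': array([ 211.11068403, -587.9495628 ,  230.78864232]), 'tool_rot': array([[ 9.41149114e-01,  3.37991356e-01, -4.34210072e-04],
       [ 3.37991621e-01, -9.41148667e-01,  9.22618548e-04],
       [-9.68191369e-05, -1.01508100e-03, -9.99999480e-01]]), 'ft_force': array([-0.79380289, -0.51876377,  0.10783871]), 'torque': array([ 0.05256348,  0.05906648, -0.04894824]), 'gripper_force': 0.0, 'finger_gap': 84.97889910074117} -18.700000000000003
```

View pics/top0.png

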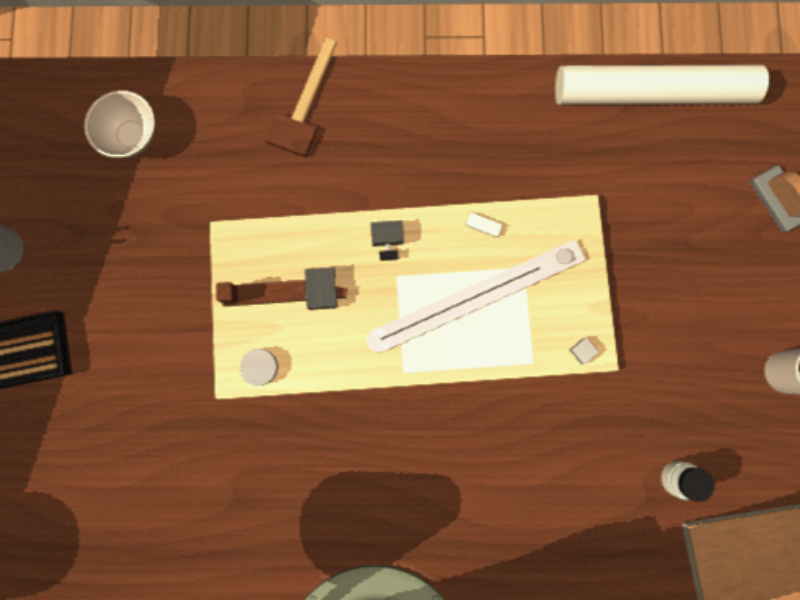

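View pics/scene0.png

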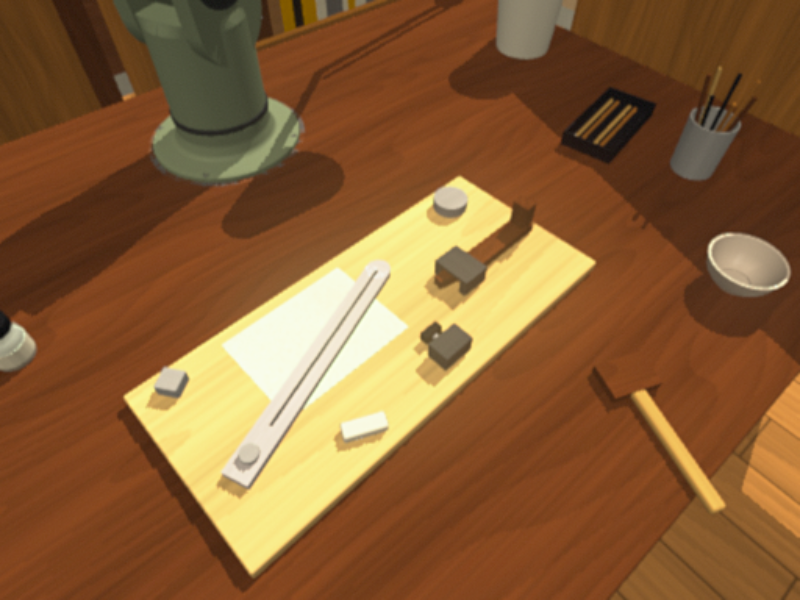

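The top picture shows, in its 800x600 pixels, board corners at (209,221), (599,195), (618,370) and (216,398). The pin head is at (565,256), the bar's free end at (379,341), the post at (225,292), the guide at (321,288) and the buffer at (389,255).

```bash
cat > h.py <<'E'
import numpy as np
from scipy.spatial.transform import Rotation
def px2w(d,U,V,z):
    u=(U+.5)*.64-.5;v=(V+.5)*.64-.5;T=d["cam_to_world"]
    r=T[:3,:3]@np.array([(u-d["cx"])/d["fx"],-(v-d["cy"])/d["fy"],-1]);o=T[:3,3]
    return (o+r*(z-o[2])/r[2])[:2]
E
python3 - <<'E'
from h import *
d=np.load("top0.npz")
P=[(209,221,18),(599,195,18),(618,370,18),(216,398,18),(565,256,39),(321,288,47)]
B=np.array([(100,330),(100,-290),(-180,-290),(-180,330),(0,-220),(-23,157)],float)
W=np.array([px2w(d,*p) for p in P])
bc,wc=B.mean(0),W.mean(0)
H=(B-bc).T@(W-wc);th=np.arctan2(H[0,1]-H[1,0],H[0,0]+H[1,1])
R=np.array([[np.cos(th),-np.sin(th)],[np.sin(th),np.cos(th)]]);o=wc-R@bc
print("th",th,"o",o);print((W-(B@R.T+o)).round(1))
f=lambda p:(R.T@(px2w(d,*p)-o)).round(1)
for n,p in dict(end=(377.5,341,30),post=(225,292,78),buf=(389,255,40),tin=(259,366,38),stop=(387,233,46)).items(): print(n,f(p),px2w(d,*p).round(1))
np.savez("board.npz",R=R,o=o,th=th)
E
```

```text
th 0.06460701600980176 o [584.02203698 -77.06399201]
[[-0.6  1.2]
 [-1.4 -0.7]
 [ 1.3  1.9]
 [ 1.6 -1.4]
 [ 0.4 -0.5]
 [-1.4 -0.5]]
end [-109.6   76.5] [469.8  -7.8]
post [-25.2 295. ] [539.8 215.7]
buf [20.6 49.9] [601.4 -25.9]
tin [-135.3  257.1] [432.4 170.8]
stop [54.1 50.7] [634.7 -23. ]
```

```bash
cat >> h.py <<'E'
b=np.load("board.npz");R2,o2,th=b["R"],b["o"],float(b["th"])
c,s=np.cos(th),np.sin(th)
O=np.array([[c,s,0],[s,-c,0],[0,0,-1.]])
def w(x,y,z): return [*(R2@[x,y]+o2),z]
def st(t=""):
    from workcell import read_state
    q=read_state();f=q["ft_force"];p=R2.T@(q["eef_pos"][:2]-o2)
    print(t,"t%.2f"%q["time"],"board",p.round(2),"z%.1f"%q["eef_pos"][2],"F",(R2.T@f[:2]).round(2),"fz%.2f"%f[2]);return p
E
python3 - <<'E'
from workcell import *
from h import *
clamp()
movep(w(-150,40,110),O);st("above")
movel(w(-150,40,22.5),guard=15);st("down")
print(movel(w(-55,40,22.5),max_speed=80,guard=20));wait(.2);st("mid")
print(movel(w(-20,40,22.5),max_speed=10,guard=8));st("touch");wait(.3);st("hold")
E
```

```text
above t3.01 board [-149.83   39.36] z110.1 F [-0.23  0.69] fz0.13
down t3.74 board [-149.8    39.84] z22.9 F [ 0.18 -0.64] fz-0.21
False
mid t5.28 board [-55.03  39.87] z22.6 F [-0.26  0.49] fz-0.79
True
touch t7.49 board [-31.69  40.12] z22.1 F [-0.29 -0.51] fz-0.43
hold t7.79 board [-32.09  40.28] z21.8 F [ 0.13 -0.3 ] fz-0.62
```

```bash
python3 - <<'E'
from workcell import *
from h import *
for x in np.arange(-32,-25,.5):
    movel(w(x,40,22.5),max_speed=10,guard=14)
    F=np.mean([(wait(.05),R2.T@read_state()["ft_force"][:2])[1] for _ in range(4)],0)
    p=st("%.1f"%x);print(F.round(2))
    if F[0]<-10: break
import cv2
cv2.imwrite("pics/top1.png",cv2.resize(camera("top")["image"][100:270,120:410],(800,469)))
E
```

```text
-32.0 t8.24 board [-31.99  39.99] z22.5 F [0.27 0.49] fz-0.19
[0.1  0.38]
-31.5 t8.69 board [-31.72  39.99] z22.4 F [-2.58 -0.12] fz-0.25
[-2.24  0.09]
-31.0 t9.14 board [-31.5   39.99] z22.4 F [-4.97  0.5 ] fz2.60
[-5.24  0.48]
-30.5 t9.59 board [-31.37  39.98] z22.4 F [-7.22  0.6 ] fz4.71
[-6.85  1.12]
-30.0 t10.04 board [-31.19  40.02] z22.4 F [-9.64  0.65] fz6.05
[-9.31  0.63]
-29.5 t10.49 board [-31.02  40.02] z22.3 F [-11.53   1.49] fz6.26
[-11.34   1.33]
```

View pics/top1.png

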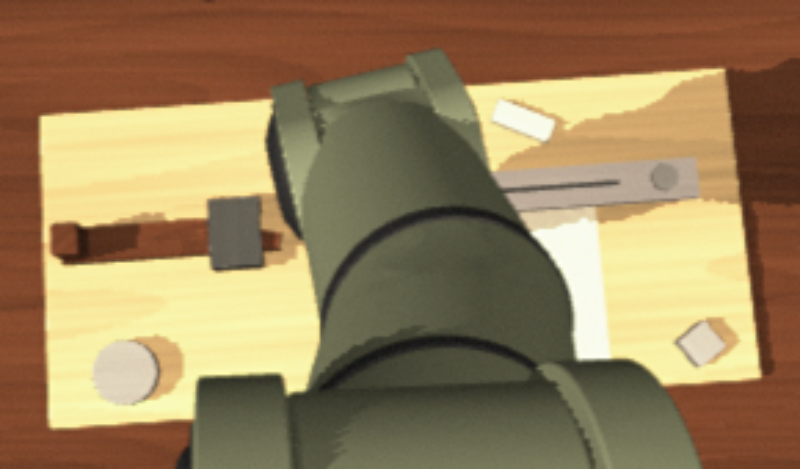

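The bar now lies parallel to board y, pressed on the buffer at about 11 N. I'll hold it there, back off, then push the wedge.

```bash
python3 - <<'E'
from workcell import *
from h import *
wait(1.0);st("held")
movel(w(-32.5,40,22.5),max_speed=10);movel(w(-65,40,22.5),max_speed=100)
movel(w(-65,40,120));movep(w(-24,345,120),O);movel(w(-24,345,48),guard=15);st("at post")
print(movel(w(-24,325,48),max_speed=60,guard=10))
print(movel(w(-24,235,48),max_speed=15,guard=9));wait(.2);st("first")
y=(R2.T@(read_state()["eef_pos"][:2]-o2))[1]
for k in range(40):
    y-=.5
    movel(w(-24,y,48),max_speed=10,guard=14)
    F=np.mean([(wait(.05),R2.T@read_state()["ft_force"][:2])[1] for _ in range(3)],0)
    p=R2.T@(read_state()["eef_pos"][:2]-o2)
    print("%.1f"%y,p.round(2),F.round(1))
    if F[1]>11.5 or read_state()["time"]>40: break
wait(.5);st("end")
E
```

```text
held t11.54 board [-31.01  40.02] z22.3 F [-11.54   0.98] fz7.91
at post t15.07 board [-23.55 344.66] z48.6 F [0.94 0.13] fz-0.23
False
True
first t18.91 board [-24.34 279.68] z47.6 F [0.42 0.4 ] fz0.48
279.2 [-24.1  279.22] [-0.9  1.1]
278.7 [-24.1  279.13] [-1.6  5.1]
278.2 [-24.09 279.01] [-0.9  7. ]
277.7 [-24.1  278.78] [-1.9  8.4]
277.2 [-24.12 278.49] [-1.2  9.3]
276.7 [-24.12 278.15] [-1.8 10.1]
276.2 [-24.11 277.76] [-1.4 10.9]
275.7 [-24.12 277.34] [-1.5 11.1]
275.2 [-24.13 276.96] [-1.4 12.2]
end t23.01 board [-24.1  276.96] z48.1 F [-1.46 12.18] fz-3.79
```

```bash
python3 - <<'E'
from workcell import *
from h import *
import cv2
movel(w(-24,282,48),max_speed=15);movel(w(-24,325,48),max_speed=100)
movel(w(-24,335,190));movep([300,420,230],O);wait(.5);st("away")
for n in("top","scene"):
    i=camera(n)["image"]
    i=i[100:270,120:410] if n=="top" else i[90:320,60:390]
    cv2.imwrite(f"pics/{n}2.png",cv2.resize(i,None,fx=2.4,fy=2.4))
E
```

```text
away t27.03 board [-251.2   514.27] z230.0 F [ 0.99 -0.5 ] fz-0.32
```

View pics/top2.png

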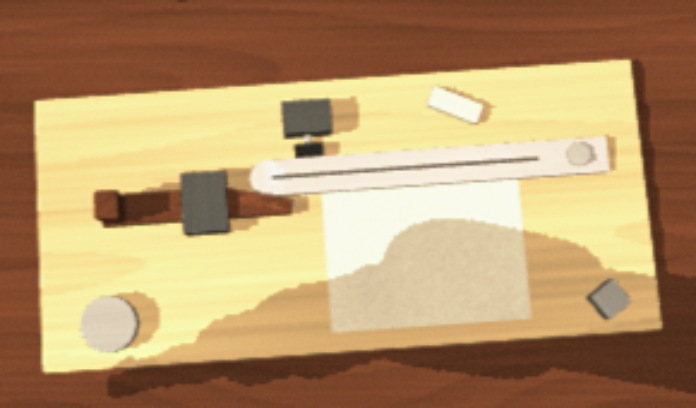

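View pics/scene2.png

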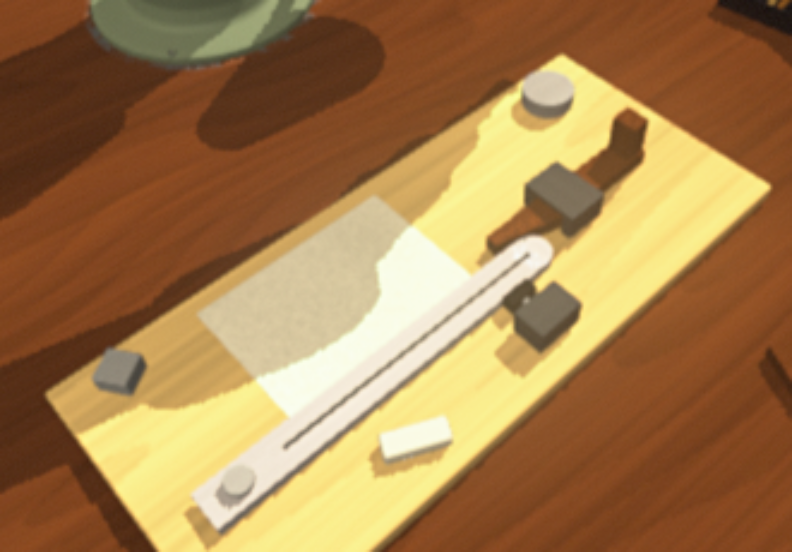

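The top picture shows the wedge nose at (290,205), in along the near side of the bar's end at (265,177). The bar lies against the buffer at (310,150), and the eraser, sharpener and tin look unmoved.

```bash
python3 -c "
from workcell import *
print(finish_job())"
```

```text
the job is handed in; nothing more can be done
None
```

The job is handed in at about 27 s: I pressed the straightedge on the buffer at about 11 N for over a second, then pushed the wedge in about 44 mm at 12 N, and with the arm clear the pictures showed it still jammed against the bar; the buffer squash (about 1.5 mm while pressed) is only estimated from the push force.

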